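# Re-ink the desk stamp on the sprung pad

## Robot

A 6-joint arm with a two-finger parallel gripper is mounted at the origin on a cart in front of the work surface, level with it; the furniture and walls round the work are solid. World frame = base frame: x ahead of the robot, y to its left, z up, the work surface at z = 0. Lengths are in mm, angles in rad, forces in N, time in s.
With the tool pointing down it reaches from about 400 to 825 mm from the base axis. Payload 7 kg.
Tool frame: the origin (TCP) lies between the finger pads; the fingertips stand tip_extent ahead of it and the grasp point (between the pads) lies 11 mm behind it (tip_extent is the distance from the TCP to the fingertips, in mm); z points along the fingers, y is the line along which they close (so a half turn about z gives the same grasp; the last joint's range is limited). The gripper opens to 85 mm and grips with 20 to 120 N. Pads are 22 mm wide; open, the fingers measure 114 mm over their backs; the gripper's body (76 mm by 85 mm) begins 54 mm behind the grasp point. The pads swing forward as they close: fully open they stand 13 mm farther back than shut.
Start: joints at [-0.959, 0.359, 0.012, 0, -1.224, -0.288], TCP at [214.739, -639.908, 239.302] pointing down, gripper open.
Joint ranges: [-3.07, 3.07], [-1.43, 2.12], [-1.02, 1.25], [-3.03, 1.67], [-3.05, -0], [-3.03, 3.03]. Speed limits (rad/s): [2.39, 2.39, 3.01, 3.14, 3.14, 3.14].

## Interface

Orientations are given as a rotation vector (axis times angle).
In Python, from rig import * gives the robot as it stands.
- The arm moves only by the shell command python3 -m handwheel 'ROWS' [OPENING] [FORCE]. ROWS is JSON, a list of rows, each an object of numbers: "tx", "ty", "tz": the shift along the tool's x, y, z as a fraction of full scale; "twist": the turn about the tool's z as a fraction of full scale. In form: [{"tx": .., "ty": .., "tz": .., "twist": ..}, ...]. A call has 1 to 8 rows; each row shifts and turns the commanded pose from where the row before left it, along the tool's axes as they then stand; what a row does not reach is not made up. Full scale, the value 1, is 0.05 m for a shift and 0.08 rad for a turn. A row lasts 1/10 s, in which the tool goes at most 50 mm and 8.59 degrees, less where a joint would pass 70% of its speed; a pose out of reach is approached as far as the arm can. A call with a number of a shift or a turn outside -1 to 1 is refused whole. A call with a gripper value outside its range is refused whole. OPENING is the closure, from 0 (fully open) to 1 (shut), set as the call begins (- or left out, the last holds). The fingers move at their own pace and stop on an object; FORCE is the grip in N (left out, the last holds). Time passes only in rows, so rows that do not move let the fingers close. It gives the time, the measured TCP pose, the force, the opening and the grip force at its end, in the units of the state.
- state(): the state, without advancing time (a new reading comes with each control period).
- snapshot(name): name is "scene" or "top" or "wrist"; returns the picture (420x560x3 uint8, red, green, blue); there is no depth.
- get_calibration(name): a dict with "intrinsics" (3x3 intrinsics, pixels), "rvec" (rotation vector, rad) and "tvec" (3), from world to camera coordinates, as OpenCV has them; the wrist camera has in their place "hand_eye" (4x4, takes a point from camera to tool coordinates, whose origin is the TCP and whose axes are the flange's). Camera axes: x right, y down, z forward; pixel columns grow to the right and rows downward; lengths in mm; the calibration is good to about 2 mm. The wrist camera is an equidistant fisheye: a pixel r from the principal point sees the ray r / f radians off the axis. A picture is of the moment at which its call begins: read the wrist's pose just before it. get_calibration takes no time and is no camera call.
- sign_off(): hands the job in; it is judged then, once.
Trained networks look in the newest picture that a camera, given by its name, has taken for a name from the list of things; names that differ only in an ending like _2 or _b are one class to them, and where a whole thing is asked for, a point or a joint stands for the part that bears it (a point fixed in the world has none). Each returns a list of dicts, best first, with "conf" (0 to 1); they miss things now and then, are a little off and sometimes report something else, mostly with a low value. They report only what shows in the picture. A call takes as long as a camera call. They do not tell look-alikes from the thing itself.
- masks_of(query, camera): "region" (420x560 bool, what is visible of it).
- mark_of(query, camera): "position" ([x, y, z] in mm, in world coordinates, good to about 4 mm: a listed point, or the origin of a listed thing).
The state is a dict: "t": time; "joints": joint angles; "joint_velocities": joint speeds; "joint_efforts": joint torques, N m; "tcp_pos": TCP position; "tcp_rot": TCP orientation; "wrist_force": force on the tool from outside, world axes, zero at the start; "torque": the same for the moment, N m; "grip_width": finger opening in mm; "finger_force": force on a finger pad.
Only numpy, scipy, OpenCV 4.12 (cv2) and the standard library are available. Lean on these libraries where they do the work, as an engineer would, in place of code of your own. Each camera call takes 0.05 s, during which the arm holds its last target. There are 200 camera calls.

## Task

Re-ink the blue-capped stamp that stands by itself on the open desk. First turn the inking station's dust cover clockwise by its orange knob, as far as its stop, so that the opening lies over the sprung ink pad; then pick up the stamp, lower it upright through the opening and press it straight down until its foot rests firmly on both the steel shoulders beside the pad (a firm hand push, not ramming it). Finish while still gripping the stamp and pressing it down there, and leave the other things on the desk where they are.

Things in the scene. Friction and masses are not known exactly. Their poses are not given: they have to be found in the camera images.
- station: Inking station, fixed to the desk: grey housing 176 x 172 mm (x, y), 38 mm high, carrying a white round dust cover 160 mm across. Origin: on the desk under the vertical axis of the cover, which is the middle of the housing; z up. The well with the sprung pad lies at -x of this axis, centred 42 mm from it, 40 mm long in station x and 68 mm in station y.
- well (a point): Centre of the well, at the height of the hard stop: 27 mm above the desk, at (-42, 0) mm in the station's x, y; axes parallel to the station's. The two steel shoulders (the hard stop) are 40 x 17 mm each and fill both y ends of the well, from 17 to 34 mm either side of the centre, tops at this height. The pad (38 x 30 mm) lies between them.
- stop_shoulders: The two steel shoulders in the well, one part fixed to the station (its origin is the station's origin, on the desk). Their tops lie 27 mm above the desk.
- pad (a joint): Travel of the blue sprung ink pad, m, growing as it is pressed down: 0 = up, its top 36 mm above the desk; 0.009 = level with the shoulders. It takes about 3.5 N to start it and 7 N to bring it level with the shoulders; push beyond that is carried by the shoulders, and 10 to 25 N in all seats the stamp firmly.
- cover (a joint): Angle of the dust cover about the vertical station axis, rad, growing clockwise seen from above: starts between 0 and 0.5 (pad covered), 1.57 = at its stop, opening right over the well. The cover is 6 mm thick, its top 45.5 mm above the desk, with one rectangular opening 40 x 68 mm. It stays where it is left; its drag is about 0.1 Nm (2 N at the knob).
- cover_knob (a point): Middle of the orange upright knob on the cover, the place to grip: 16 mm thick, 35 mm tall, rounded, with a 24 mm foot 6 mm high; this point is 20 mm above the cover's top (65 mm above the desk), 58 mm from the cover's axis, on the side opposite to the opening. At cover angle 0 it lies at station +y of the axis, at 1.57 at station +x.
- ink_stamp: The stamp to be inked, loose, upright, 66 mm tall, 75 g: black open-bottomed frame 24 x 52 mm (its x, y) up to 36 mm, blue cap 30 x 52 mm from 38 mm to 66 mm up, fixed to the frame. Grip it across the 30 mm of the cap (its x). Origin: centre of its underside, z up through the cap. It stands on the desk or on the clear writing pad, 2 mm thick. Another stamp at the back of the desk is fixed and no part of the job.
- eraser: Blue and white eraser, 22 x 56 x 12 mm, bystander. Origin: centre of its underside.
- green_marker: Green marker pen lying, 16 x 132 x 15 mm, bystander. Origin: underside centre.
- white_pot: Small white pot, 50 mm wide, 48 mm tall, bystander. Origin: underside centre.
- roller: Pale blue correction roller lying, 33 x 90 x 14 mm, bystander. Origin: underside centre.
- yellow_notes: Pad of yellow sticky notes, 77 x 77 x 18 mm, bystander. Origin: underside centre.
There are look-alikes about, which are no part of the job. Leave any green look-alike of the ink_stamp alone.

How it is judged (in metres and radians):
On the way, in this order (a step that is already met when the one before it is completed fails the run):
1. the cover has been turned to its stop (angle over 1.48 rad) (value of joint cover above 1.48 rad), for 0.2 s.
2. the stamp has been picked up by the fingers (over 45 mm above the desk) (height (world z) of ink_stamp above 0.045 m and contact force between the fingers and ink_stamp above 1 N), for 0.1 s.
At the end, for the whole second after the job is handed in: Cover over 1.48 rad; pad down over 7.5 mm; stamp foot at most 2 mm above the shoulder tops, within 12 mm of the well's centre, upright within 0.07 rad, under 10 mm/s, pressing the shoulders with 2 to 40 N, the fingers on it with over 2 N (value of joint cover above 1.48 rad and value of joint pad above 0.0075 m and contact force between ink_stamp and stop_shoulders between 2 and 40 N and contact force between the fingers and ink_stamp above 2 N and z of ink_stamp in the frame of well below 0.002 m and horizontal distance between ink_stamp and well below 0.012 m and angle between ink_stamp's own z axis and vertical below 0.07 rad and linear speed of ink_stamp below 0.01 m/s); the arm keeps its last pose, push and grip.
It fails at once if the stamp is rammed on the shoulders with more than 60 N (contact force between ink_stamp and stop_shoulders above 60 N).
It fails at once if a bystander is moved by more than 30 mm (distance of any of eraser, green_marker, white_pot, roller, yellow_notes from where it was at the start of the episode above 0.03 m).
It also fails if it takes over 64 s, if anything falls off the work surface, if the arm or the gripper's body presses on something with over 40 N, if the wrist force passes 120 N, or if a joint passes its speed limit or range.

## Working session

There is one attempt and no reset: what is moved stays moved. The work goes in short steps, Python scripts to look and compute and a shell command to move; the robot and the scene stay as the last step left them, time stands still between calls to the robot, and variables do not carry over. Pictures are saved under pics/ and viewed, at most 10 in all, crops included, and the job is handed in when it is done.

```bash
mkdir -p pics; ls; cat > h.py <<'E'
from rig import *
import numpy as np, cv2
from scipy.spatial.transform import Rotation as R
def save(n,f):
    im=snapshot(n); cv2.imwrite(f,cv2.cvtColor(im,cv2.COLOR_RGB2BGR)); return im
def proj(n,P):
    c=get_calibration(n); return cv2.projectPoints(np.float64(P).reshape(-1,1,3),np.float64(c['rvec']),np.float64(c['tvec']),np.float64(c['intrinsics']),None)[0].reshape(-1,2)
def back(n,uv,z):
    c=get_calibration(n); Rm=R.from_rotvec(np.ravel(c['rvec'])).as_matrix(); t=np.ravel(c['tvec'])
    d=Rm.T@np.linalg.inv(c['intrinsics'])@np.array([uv[0],uv[1],1.]); o=-Rm.T@t
    return o+d*(z-o[2])/d[2]
E
python3 - <<'E'
from h import *
a=save('scene','pics/a.png'); b=save('top','pics/b.png')
s=state(); print(s)
for q in ['station','well','cover_knob','ink_stamp','eraser','green_marker','white_pot','roller','yellow_notes']:
  for c in ['top','scene']:
    for m in mark_of(q,c)[:4]: print(q,c,np.round(m['position']),round(m['conf'],2),np.round(proj(c,m['position'])[0]))
E
```

```text
pics
{'t': 0.1, 'joints': array([-9.58925993e-01,  3.59308997e-01,  1.11564606e-02, -2.82154887e-04,
       -1.22411878e+00, -2.88108981e-01]), 'joint_velocities': array([-0.00024577, -0.00196189,  0.0033056 ,  0.00055216, -0.00101377,
       -0.00147542]), 'joint_efforts': array([-1.24859165e-03, -5.84765697e+01,  2.94109172e+01,  6.95475161e+00,
       -3.24354878e-03,  6.94460340e-06]), 'tcp_pos': array([ 214.5798065 , -639.54227742,  238.46878249]), 'tcp_rot': array([ 5.06130933e-01, -3.10014530e+00, -2.26722622e-03]), 'wrist_force': array([ 0.37363657, -0.58491549,  0.08084348]), 'torque': array([-0.00987709,  0.04318403, -0.04077644]), 'finger_force': 0.0, 'grip_width': 85.47114857563177}
station top [539. 218.  -3.] 0.59 [226. 208.]
station scene [539. 217.  -0.] 0.57 [231. 275.]
well top [500. 213.  25.] 0.58 [226. 217.]
well scene [505. 214.  22.] 0.88 [241. 274.]
well scene [ 550. -182.    5.] 0.57 [301. 190.]
cover_knob top [537. 275.  69.] 0.8 [206. 206.]
cover_knob scene [536. 277.  64.] 0.57 [216. 276.]
ink_stamp top [ 547. -183.    4.] 0.45 [334. 203.]
ink_stamp top [ 
[... 198 characters left out ...]
 [405.   6.   1.] 0.45 [310. 245.]
green_marker top [520. 457.  -1.] 0.56 [161. 214.]
green_marker top [538. 213.   2.] 0.32 [227. 208.]
green_marker scene [517. 457.  -2.] 0.78 [179. 346.]
green_marker scene [535. 275.  70.] 0.68 [217. 274.]
white_pot top [ 609. -450.   -3.] 0.59 [405. 185.]
white_pot top [ 445. -451.    2.] 0.25 [409. 229.]
white_pot scene [ 614. -450.    1.] 0.58 [323. 143.]
roller top [ 444. -447.   -1.] 0.46 [408. 229.]
roller top [536. 277.  67.] 0.21 [206. 206.]
roller scene [ 441. -448.    1.] 0.52 [365. 160.]
yellow_notes top [610. 470.   1.] 0.95 [158. 191.]
yellow_notes scene [612. 471.  -2.] 0.73 [147. 331.]
yellow_notes scene [ 554. -183.    5.] 0.35 [300. 189.]
```

View pics/b.png

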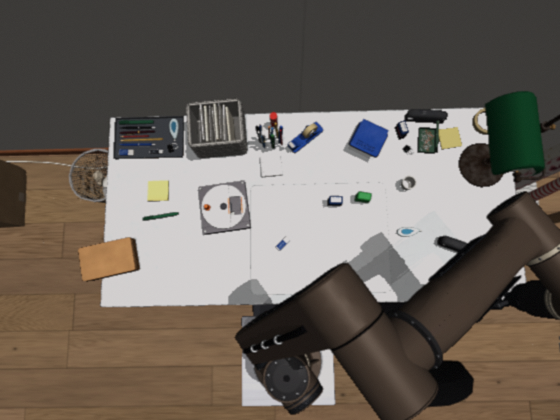

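View pics/a.png

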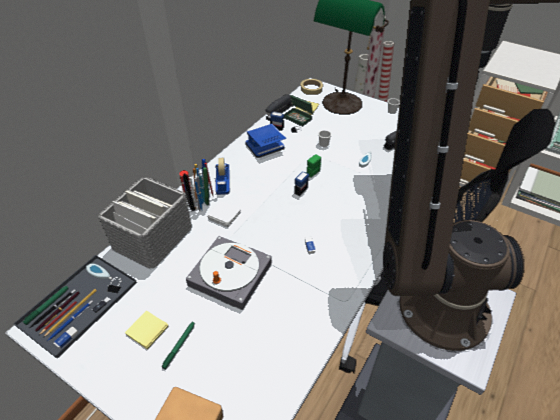

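Candidates for the stamp are:
- A blue-capped stamp at top (335,200) / scene (301,183).
- A green look-alike at top (363,197) / scene (314,164).
- A fixed blue stamp at the back, top (402,129) / scene (277,120).

I choose the one at top (335,200). Next I'll check it in a close crop and measure the yaws.

```bash
python3 - <<'E'
from h import *
b=snapshot('top'); a=snapshot('scene')
for c in ['top','scene']:
  for q,z in [('station',38),('ink_stamp',66)]:
    for m in masks_of(q,c)[:2]:
      r=m['region']; n,l,st,_=cv2.connectedComponentsWithStats(r.astype(np.uint8)); k=1+st[1:,4].argmax()
      ys,xs=np.where(l==k)
      P=np.array([back(c,(x,y),z)[:2] for x,y in zip(xs,ys)],np.float32)
      print(c,q,round(m['conf'],2),np.mean(xs),np.mean(ys),cv2.minAreaRect(P))
import cv2
def crop(im,x,y,w,h,s): return cv2.resize(im[y:y+h,x:x+w],None,fx=s,fy=s,interpolation=cv2.INTER_CUBIC)
o=np.hstack([crop(b,190,165,70,84,5.7),crop(b,315,175,70,84,5.7)])
o=o[:,:,::-1]; print(o.shape); cv2.imwrite('pics/c.png',o)
# scene 
o=np.hstack([crop(a,180,225,100,84,4),crop(a,280,140,80,84,4)])
cv2.imwrite('pics/d.png',o[:,:,::-1])
E
```

```text
top station 0.66 223.9607501090275 207.77104230266028 ((534.3457641601562, 218.1802978515625), (179.57223510742188, 173.75001525878906), 7.257298946380615)
top ink_stamp 0.67 362.11038961038963 196.8896103896104 ((555.2086791992188, -275.67242431640625), (56.813575744628906, 35.99717330932617), 88.6443099975586)
top ink_stamp 0.55 334.5430463576159 200.56953642384107 ((544.867431640625, -178.38551330566406), (53.25876998901367, 32.36710739135742), 88.65702819824219)Traceback (most recent call last):
  File "<stdin>", line 8, in <module>
  File "h.py", line 9, in back
    c=get_calibration(n); Rm=R.from_rotvec(np.ravel(c['rvec'])).as_matrix(); t=np.ravel(c['tvec'])
ValueError: time passes only in moves, steps and waits
```

```bash
sed -i 's/^from rig import \*/from rig import *\nimport rig, functools\nget_calibration=functools.lru_cache(None)(rig.get_calibration)/' h.py; python3 - <<'E'
from h import *
b=snapshot('top'); a=snapshot('scene')
def crop(im,x,y,w,h,s): return cv2.resize(im[y:y+h,x:x+w],None,fx=s,fy=s,interpolation=cv2.INTER_CUBIC)
o=np.vstack([np.hstack([crop(b,190,175,70,70,4),crop(b,315,165,70,70,4)]),np.hstack([crop(a,182,228,93,80,3.01),crop(a,280,140,93,80,3.01)])[:,:560]])
print(o.shape); cv2.imwrite('pics/c.png',o[:,:,::-1])
# yaw of stamp and station from scene view
for q,z in [('station',38),('ink_stamp',66)]:
    for m in masks_of(q,'scene')[:2]:
      ys,xs=np.where(m['region']); print(q,m['conf'],xs.mean(),ys.mean(),len(xs))
E
```

```text
(521, 560, 3)
station 0.69 229.66091343600638 272.0650557620818 3766
station 0.5 310.0 244.38888888888889 126
ink_stamp 0.76 301.2161172161172 183.11721611721612 273
ink_stamp 0.48 313.84120171673817 164.61802575107296 233
```

View pics/c.png

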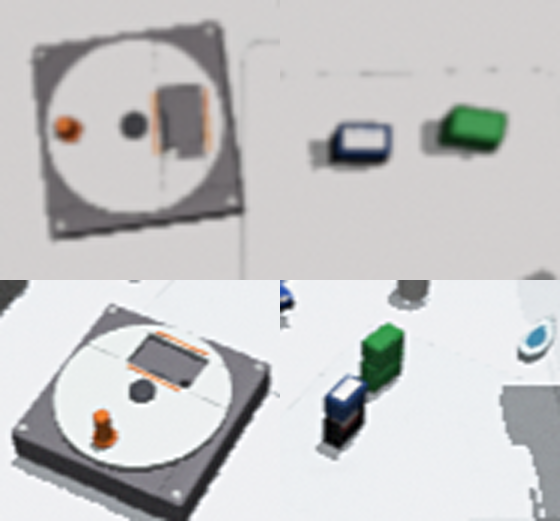

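The crop confirms my choice. The stamp with the blue cap, white label and black frame stands at top (335,200), and the all-green look-alike is at (363,197). The cover's knob is at top (206,206), its opening is at -y, and the station yaw is about 7°.

I'll twist the tool first.

```bash
cat >> h.py <<'E'
def rem(p,yaw=None):
    """remaining move in tool axes (units of full scale); yaw = wanted world angle of tool y, deg, mod 180"""
    s=state(); Rm=R.from_rotvec(s['tcp_rot']).as_matrix(); d=Rm.T@(np.array(p)-s['tcp_pos'])/50
    y=np.degrees(np.arctan2(Rm[1,1],Rm[0,1]))
    print('tcp',s['tcp_pos'].round(1),'yaw',round(y,1),'j',s['joints'].round(2),'F',s['wrist_force'].round(1),'w',round(s['grip_width'],1),'t',s['t'])
    tw=None if yaw is None else round(np.radians(-((yaw-y+90)%180-90))/0.08,2)
    print('units',d.round(3),'twist',tw)
E
python3 -c "
import rig;print([ (k,getattr(rig,k)) for k in dir(rig) if 'tip' in k.lower()])"
python3 -m handwheel '[{"twist":-1},{"twist":-1},{"twist":-1},{"twist":-1},{"twist":-1},{"twist":-1},{"twist":-1},{"twist":-1}]' 0
python3 -m handwheel '[{"twist":-1},{"twist":-1},{"twist":-1},{"twist":-1},{"twist":-1},{"twist":-1},{"twist":-1},{"twist":-0.6}]'
python3 -c "
from h import *
rem((536,0,238),180)"
```

```text
[('tip_extent', 8.0)]
tcp [ 214.8 -639.9  239.3] yaw 108.6 j [-0.96  0.36  0.01  0.   -1.22 -0.29] F [-0.3  0.1 -1.1] w 85.4 t 1.45
units [-10.163  10.089   0.026] twist -15.59validation failed for argument at $[0]...
validation failed for argument at $[0]...
```

```bash

python3 -m handwheel '[{"tx":0,"ty":0,"tz":0,"twist":-1},{"tx":0,"ty":0,"tz":0,"twist":-1},{"tx":0,"ty":0,"tz":0,"twist":-1},{"tx":0,"ty":0,"tz":0,"twist":-1},{"tx":0,"ty":0,"tz":0,"twist":-1},{"tx":0,"ty":0,"tz":0,"twist":-1},{"tx":0,"ty":0,"tz":0,"twist":-1},{"tx":0,"ty":0,"tz":0,"twist":-1}]' 0
python3 -m handwheel '[{"tx":0,"ty":0,"tz":0,"twist":-1},{"tx":0,"ty":0,"tz":0,"twist":-1},{"tx":0,"ty":0,"tz":0,"twist":-1},{"tx":0,"ty":0,"tz":0,"twist":-1},{"tx":0,"ty":0,"tz":0,"twist":-1},{"tx":0,"ty":0,"tz":0,"twist":-1},{"tx":0,"ty":0,"tz":0,"twist":-1},{"tx":0,"ty":0,"tz":0,"twist":-0.6}]'
python3 -c "
from h import *
rem((536,0,238),180)"
```

```text
t: 2.25
tcp_pos: [214.7, -639.9, 239.3]
tcp_rot: [-1.461, 2.781, 0.0]
wrist_force: [0.4, 0.9, -0.0]
grip_width: 85.6
finger_force: 0.0
t: 3.05
tcp_pos: [214.7, -639.9, 239.3]
tcp_rot: [2.226, -2.217, -0.0]
wrist_force: [0.4, 0.7, 0.2]
grip_width: 85.2
finger_force: 0.0
tcp [ 214.7 -639.9  239.3] yaw -179.8 j [-0.96  0.36  0.01  0.   -1.22  0.96] F [0.4 0.7 0.2] w 85.2 t 3.05
units [-12.772  -6.478   0.026] twist 0.05
```

```bash

python3 -m handwheel '[{"tx":-0.8,"ty":-0.4,"tz":0,"twist":0},{"tx":-0.8,"ty":-0.4,"tz":0,"twist":0},{"tx":-0.8,"ty":-0.4,"tz":0,"twist":0},{"tx":-0.8,"ty":-0.4,"tz":0,"twist":0},{"tx":-0.8,"ty":-0.4,"tz":0,"twist":0},{"tx":-0.8,"ty":-0.4,"tz":0,"twist":0},{"tx":-0.8,"ty":-0.4,"tz":0,"twist":0},{"tx":-0.8,"ty":-0.4,"tz":0,"twist":0}]' 0 | head -2
python3 -m handwheel '[{"tx":-0.8,"ty":-0.4,"tz":0,"twist":0},{"tx":-0.8,"ty":-0.4,"tz":0,"twist":0},{"tx":-0.8,"ty":-0.4,"tz":0,"twist":0},{"tx":-0.8,"ty":-0.4,"tz":0,"twist":0},{"tx":-0.8,"ty":-0.4,"tz":0,"twist":0},{"tx":-0.8,"ty":-0.4,"tz":0,"twist":0},{"tx":-0.8,"ty":-0.4,"tz":0,"twist":0},{"tx":-0.8,"ty":-0.4,"tz":0,"twist":0}]' | head -2
python3 -m handwheel '[{"tx":-0.7,"ty":0,"tz":0.1,"twist":0},{"tx":-0.7,"ty":0,"tz":0.1,"twist":0},{"tx":-0.7,"ty":0,"tz":0.1,"twist":0},{"tx":-0.7,"ty":0,"tz":0.1,"twist":0},{"tx":-0.7,"ty":0,"tz":0.1,"twist":0},{"tx":-0.7,"ty":0,"tz":0.1,"twist":0},{"tx":-0.5,"ty":0,"tz":0.1,"twist":0},{"tx":0,"ty":0,"tz":0.1,"twist":0}]' | head -2
python3 - <<'E'
from h import *
s=state();save('wrist','pics/w1.png')
for q in ['cover_knob','station','well']:
  for m in mark_of(q,'wrist')[:2]: print(q,m['position'],m['conf'])
rem((536,276,62),180)
c=get_calibration('wrist');print(c)
E
```

```text
t: 3.85
tcp_pos: [374.9, -318.1, 239.6]
t: 4.65
tcp_pos: [534.7, 2.3, 239.7]
t: 5.45
tcp_pos: [533.9, 238.2, 198.9]
cover_knob [534.9, 273.9, 65.9] 0.71
station [537.1, 218.3, 2.1] 0.68
well [499.0, 210.4, 27.6] 0.81
tcp [533.8 234.8 199.4] yaw -180.0 j [ 0.75  0.24 -0.25  0.   -1.08 -0.75] F [ 0.4 -0.5 -0.1] w 85.2 t 5.65
units [-0.826 -0.045  2.747] twist 0.01
{'intrinsics': array([[325.1922621 ,   0.        , 279.26451511],
       [  0.        , 325.1922621 , 212.79551114],
       [  0.        ,   0.        ,   1.        ]]), 'hand_eye': array([[ 4.46149176e-04, -9.49526837e-01, -3.13685489e-01,
         7.95363143e+01],
       [ 9.99999900e-01,  4.29143885e-04,  1.23261984e-04,
        -1.39597245e-01],
       [ 1.75756476e-05, -3.13685513e-01,  9.49526934e-01,
        -1.34430303e+02],
       [ 0.00000000e+00,  0.00000000e+00,  0.00000000e+00,
         1.00000000e+00]])}
```

View pics/w1.png

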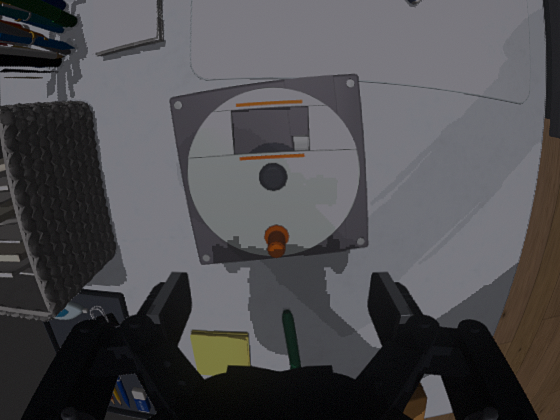

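The wrist view shows the knob at pixel (277,240), the opening at (270,130), and the housing corners at (170,98), (357,74), (369,243) and (203,264). I'll back-project these.

```bash
cat >> h.py <<'E'
def wback(uv,z,s):
    c=get_calibration('wrist');K=c['intrinsics'];H=c['hand_eye'];Rm=R.from_rotvec(s['tcp_rot']).as_matrix()
    d=(np.array(uv,float)-K[:2,2])/K[0,0]; th=np.hypot(*d); v=np.r_[d/th*np.sin(th),np.cos(th)]
    v=Rm@H[:3,:3]@v; o=s['tcp_pos']+Rm@H[:3,3]; return o+v*(z-o[2])/v[2]
E
python3 - <<'E'
from h import *
s=state()
C=np.array([wback(p,38,s) for p in [(170,98),(357,74),(369,243),(203,264)]])[:,:2];print(C.round(1),C.mean(0))
print(cv2.minAreaRect(C.astype(np.float32)))
S=np.array([wback(p,38,s) for p in [(178,105),(350,82),(361,241),(207,257)]])[:,:2];print('screws',S.round(1),S.mean(0),cv2.minAreaRect(S.astype(np.float32)))
print('hub',wback((273,177),46,s),'knob top',wback((277,247),78,s),'knob foot',wback((276,236),50,s))
for a,b in [((237,104),(302,101)),((240,158),(304,155))]:
  p,q=wback(a,45.5,s),wback(b,45.5,s); print('opening edge',p.round(1),q.round(1),np.degrees(np.arctan2(*(p-q)[1::-1])))
E
```

```text
[[635.  141.2]
 [463.7 120.7]
 [442.5 285.2]
 [613.1 309. ]] [538.57377224 214.03419508]
((538.5316772460938, 213.96334838867188), (172.47691345214844, 169.21914672851562), 7.445742607116699)
screws [[627.3 148.4]
 [470.2 128.6]
 [451.2 282.8]
 [608.  300.8]] [539.18364652 215.14509766] ((539.0271606445312, 215.576416015625), (158.33468627929688, 155.39645385742188), 7.187859058380127)
hub [539.55881572 216.21791271  46.        ] knob top [535.79402299 270.71828063  78.        ] knob foot [536.91431604 271.96946972  50.        ]
opening edge [571.  150.2  45.5] [514.2 147.9  45.5] 2.3728164162819323
opening edge [569.1 198.7  45.5] [511.9 196.1  45.5] 2.6418485021609124
```

```bash

python3 -m handwheel '[{"tx":-0.4,"ty":-0.03,"tz":0.3,"twist":-0.55},{"tx":-0.37,"ty":-0.02,"tz":0.4,"twist":0},{"tx":0,"ty":0,"tz":0.4,"twist":0},{"tx":0,"ty":0,"tz":0.4,"twist":0},{"tx":0,"ty":0,"tz":0.4,"twist":0},{"tx":0,"ty":0,"tz":0.4,"twist":0},{"tx":0,"ty":0,"tz":0.3,"twist":0},{"tx":0,"ty":0,"tz":0.15,"twist":0}]' 0 | head -2
python3 -m handwheel '[{"tx":0,"ty":0,"tz":0,"twist":0},{"tx":0,"ty":0,"tz":0,"twist":0},{"tx":0,"ty":0,"tz":0,"twist":0},{"tx":0,"ty":0,"tz":0,"twist":0},{"tx":0,"ty":0,"tz":0,"twist":0},{"tx":0,"ty":0,"tz":0,"twist":0},{"tx":0,"ty":0,"tz":0,"twist":0},{"tx":0,"ty":0,"tz":0,"twist":0}]' 1 30
python3 -c "
from h import *
rem((536.3,273.5,62),2.5)"
```

```text
t: 6.45
tcp_pos: [535.1, 273.1, 60.2]
t: 7.25
tcp_pos: [536.0, 274.3, 62.6]
tcp_rot: [-2.27, 2.17, -0.001]
wrist_force: [-0.5, -0.7, 5.9]
grip_width: 14.7
finger_force: 29.9
tcp [536.  274.3  62.6] yaw -177.4 j [ 0.8   0.41 -0.37  0.   -0.8  -0.75] F [-0.5 -0.7  5.9] w 14.7 t 7.25
units [ 0.017 -0.005  0.012] twist 0.02
```

```bash

python3 -m handwheel '[{"tx":0.0037,"ty":-0.0928,"tz":0,"twist":1},{"tx":0.0037,"ty":-0.0928,"tz":0,"twist":1},{"tx":0.0037,"ty":-0.0928,"tz":0,"twist":1},{"tx":0.0037,"ty":-0.0928,"tz":0,"twist":1},{"tx":0.0037,"ty":-0.0928,"tz":0,"twist":1},{"tx":0.0037,"ty":-0.0928,"tz":0,"twist":1},{"tx":0.0037,"ty":-0.0928,"tz":0,"twist":1},{"tx":0.0037,"ty":-0.0928,"tz":0,"twist":1}]'
python3 -m handwheel '[{"tx":0.0037,"ty":-0.0928,"tz":0,"twist":1},{"tx":0.0037,"ty":-0.0928,"tz":0,"twist":1},{"tx":0.0037,"ty":-0.0928,"tz":0,"twist":1},{"tx":0.0037,"ty":-0.0928,"tz":0,"twist":1},{"tx":0.0037,"ty":-0.0928,"tz":0,"twist":1},{"tx":0.0037,"ty":-0.0928,"tz":0,"twist":1},{"tx":0.0037,"ty":-0.0928,"tz":0,"twist":1},{"tx":0.0037,"ty":-0.0928,"tz":0,"twist":1}]'
python3 -c "
from h import *
rem((596.3,223.3,62),97.2)"
```

```text
t: 8.05
tcp_pos: [571.2, 265.1, 62.7]
tcp_rot: [-1.468, 2.775, 0.001]
wrist_force: [-2.1, 2.7, 5.9]
grip_width: 14.9
finger_force: 29.9
t: 8.85
tcp_pos: [593.6, 236.5, 62.7]
tcp_rot: [-0.52, 3.096, 0.003]
wrist_force: [-2.6, 5.5, 4.3]
grip_width: 14.7
finger_force: 29.9
tcp [593.6 236.5  62.7] yaw 109.1 j [ 0.68  0.46 -0.28 -0.   -0.83 -1.92] F [-2.6  5.5  4.3] w 14.7 t 8.85
units [ 0.035 -0.267  0.013] twist 2.59
```

```bash

python3 -m handwheel '[{"tx":0.0037,"ty":-0.0928,"tz":0,"twist":1},{"tx":0.0037,"ty":-0.0928,"tz":0,"twist":1},{"tx":0.0037,"ty":-0.0928,"tz":0,"twist":1},{"tx":0,"ty":0,"tz":0,"twist":0}]'
```

```text
t: 9.25
tcp_pos: [596.3, 224.5, 62.7]
tcp_rot: [-0.147, 3.136, 0.007]
wrist_force: [-4.1, 12.8, 3.9]
grip_width: 15.1
finger_force: 30.2
```

```bash

python3 -m handwheel '[{"tx":0,"ty":-0.03,"tz":0,"twist":0},{"tx":0,"ty":-0.03,"tz":0,"twist":0},{"tx":0,"ty":0,"tz":0,"twist":0},{"tx":0,"ty":0,"tz":0,"twist":0}]'
python3 -c "
from h import *
for q in ['cover_knob']:
  for c in ['top','scene']:
    snapshot(c); print([(m['position'],m['conf']) for m in mark_of(q,c)[:1]])
"
```

```text
t: 9.65
tcp_pos: [596.4, 224.3, 62.7]
tcp_rot: [-0.153, 3.134, 0.011]
wrist_force: [-8.3, 21.9, 3.2]
grip_width: 14.5
finger_force: 30.7
[([612.6, -450.6, -1.5], 0.67)]
[([596.7, 227.4, 64.1], 0.93)]
```

```bash

python3 -m handwheel '[{"tx":0,"ty":0.05,"tz":0,"twist":0},{"tx":0,"ty":0,"tz":0,"twist":0},{"tx":0,"ty":0,"tz":0,"twist":0},{"tx":0,"ty":0,"tz":0,"twist":0},{"tx":0,"ty":0,"tz":0,"twist":0},{"tx":0,"ty":0,"tz":0,"twist":0}]' 0 | head -2
python3 -m handwheel '[{"tx":0,"ty":0,"tz":-0.1,"twist":0},{"tx":0,"ty":0,"tz":-0.3,"twist":-1},{"tx":0,"ty":0,"tz":-0.5,"twist":-1},{"tx":0,"ty":0,"tz":-0.5,"twist":-1},{"tx":0,"ty":0,"tz":-0.5,"twist":-1},{"tx":0,"ty":0,"tz":-0.5,"twist":-1},{"tx":0,"ty":0,"tz":-0.5,"twist":-1},{"tx":0,"ty":0,"tz":-0.3,"twist":-1}]'
python3 -m handwheel '[{"tx":0,"ty":0,"tz":0,"twist":-1},{"tx":0,"ty":0,"tz":0,"twist":-1},{"tx":0,"ty":0,"tz":0,"twist":-1},{"tx":0,"ty":0,"tz":0,"twist":-1},{"tx":0,"ty":0,"tz":0,"twist":-1},{"tx":0,"ty":0,"tz":0,"twist":-1},{"tx":0,"ty":0,"tz":0,"twist":-1},{"tx":0,"ty":0,"tz":0,"twist":-1}]'|head -3
python3 -m handwheel '[{"tx":0,"ty":0,"tz":0,"twist":-1},{"tx":0,"ty":0,"tz":0,"twist":-1},{"tx":0,"ty":0,"tz":0,"twist":-1},{"tx":0,"ty":0,"tz":0,"twist":-1},{"tx":0,"ty":0,"tz":0,"twist":-0.6},{"tx":0,"ty":0,"tz":0,"twist":0}]'|head -3
python3 - <<'E'
from h import *
rem((510,200,230),0)
s=state();save('wrist','pics/w2.png')
for q in ['cover_knob','station','well']:
  for m in mark_of(q,'wrist')[:2]: print(q,m['position'],m['conf'])
E
```

```text
t: 10.45
tcp_pos: [596.0, 220.6, 61.7]
t: 11.25
tcp_pos: [596.6, 221.1, 224.7]
tcp_rot: [-1.016, 2.97, 0.001]
wrist_force: [0.6, -1.1, -0.4]
grip_width: 85.4
finger_force: 0.0
t: 12.05
tcp_pos: [596.0, 220.8, 222.3]
tcp_rot: [-1.9, 2.502, -0.0]
t: 12.65
tcp_pos: [596.0, 220.9, 222.2]
tcp_rot: [-2.323, 2.115, -0.0]
tcp [596.  220.9 222.2] yaw -174.6 j [ 0.66  0.31 -0.11 -0.   -1.16 -0.57] F [-0.1  0.1  0.3] w 85.6 t 12.65
units [ 0.255  1.751 -0.157] twist 1.17
cover_knob [600.1, 223.0, 65.1] 0.98
cover_knob [515.3, 458.9, 0.5] 0.32
station [536.9, 221.7, 2.3] 0.93
well [501.3, 212.5, 24.2] 0.97
```

View pics/w2.png

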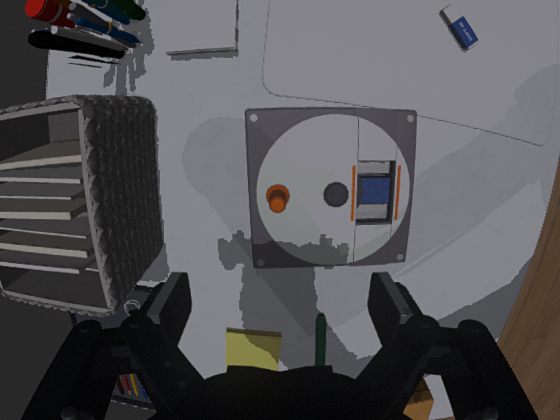

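The opening now lies over the blue pad, with the pad centre at (376,191), the shoulders at (376,168) and (377,214), the knob at (277,198) and the hub at (336,194). I'll compute the well position and then head for the stamp.

```bash
python3 - <<'E'
from h import *
s=state()
S=np.array([wback(p,38,s) for p in [(253,118),(411,118),(401,257),(262,260)]])[:,:2];print('screws',S.round(1),S.mean(0),cv2.minAreaRect(S.astype(np.float32)))
print('hub',wback((336,194),46,s))
print('pad',wback((376,191),36,s))
for a,b in [((353,166),(354,220)),((399,166),(397,219))]:
  p,q=wback(a,45.5,s),wback(b,45.5,s); print('bar',p.round(1),q.round(1),((p+q)/2).round(1),np.degrees(np.arctan2(*(q-p)[1::-1])))
rem((549,-150,220),0)
E
```

```text
screws [[628.  152.6]
 [469.5 132.8]
 [450.3 286.7]
 [607.6 302.3]] [538.84622624 218.60810881] ((539.1434936523438, 219.65667724609375), (159.73159790039062, 155.04844665527344), 7.127346038818359)
hub [539.5199482  218.98412742  46.        ]
pad [495.10442661 213.88280058  36.        ]
bar [526.3 189.1  45.5] [516.5 244.7  45.5] [521.4 216.9  45.5] 100.00089571329606
bar [478.  183.2  45.5] [469.1 239.4  45.5] [473.5 211.3  45.5] 98.9872629862352
tcp [595.9 220.9 222. ] yaw -174.7 j [ 0.66  0.31 -0.11  0.   -1.16 -0.57] F [0.  0.2 0.1] w 85.2 t 12.85
units [7.302 1.615 0.039] twist 1.15
```

```bash

python3 -m handwheel '[{"tx":0,"ty":0,"tz":0,"twist":1},{"tx":0.9,"ty":0.12,"tz":0,"twist":0.15},{"tx":1,"ty":0.14,"tz":0,"twist":0},{"tx":1,"ty":0.14,"tz":0,"twist":0},{"tx":1,"ty":0.14,"tz":0,"twist":0},{"tx":1,"ty":0.14,"tz":0,"twist":0},{"tx":1,"ty":0.14,"tz":0,"twist":0},{"tx":0.8,"ty":0.12,"tz":0,"twist":0}]' | head -2
python3 - <<'E'
from h import *
state();snapshot('wrist');s=state();save('wrist','pics/w3.png')
rem((549,-183,60),0)
for m in mark_of('ink_stamp','wrist')[:3]: print(m['position'],m['conf'])
for m in masks_of('ink_stamp','wrist')[:3]:
  ys,xs=np.where(m['region']);print(m['conf'],xs.mean(),ys.mean(),xs.min(),xs.max(),ys.min(),ys.max())
E
```

```text
t: 13.65
tcp_pos: [549.4, -114.0, 222.2]
tcp [ 549.  -115.6  222. ] yaw 179.8 j [ 0.14  0.18 -0.27  0.   -1.12 -0.15] F [ 0.1  0.2 -0.6] w 85.5 t 13.75
units [ 1.347 -0.005  3.241] twist -0.05
[561.3, -285.4, -0.9] 0.64
[553.4, -183.8, 0.9] 0.61
0.73 262.32950631458095 25.331228473019518 242 283 0 54
0.64 275.8207391064534 124.91836734693878 258 293 97 153
```

View pics/w3.png

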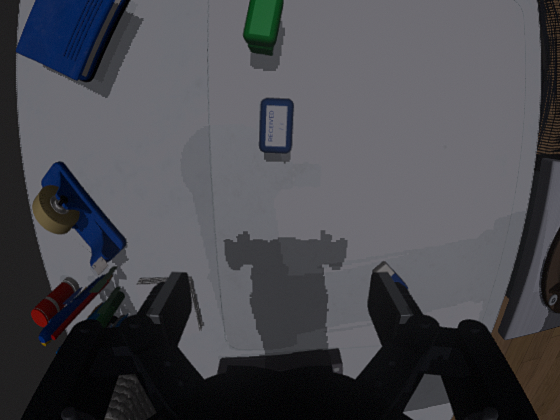

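The blue stamp's cap is centred at (276,125), with its corners at about (261,98), (294,98), (292,153) and (260,153). The green look-alike at (263,22) is clear of it.

```bash
python3 - <<'E'
from h import *
s=state()
S=np.array([wback(p,67,s) for p in [(261,98),(294,98),(292,153),(260,153)]])[:,:2];print(S.round(1),S.mean(0),cv2.minAreaRect(S.astype(np.float32)))
m=[m for m in masks_of('ink_stamp','wrist') if m['region'][125,276]]
if m:
  ys,xs=np.where(m[0]['region']);P=np.array([wback((x,y),67,s)[:2] for x,y in zip(xs,ys)],np.float32);print(P.mean(0),cv2.minAreaRect(P))
E
```

```text
[[ 565.9 -202.2]
 [ 537.1 -202.1]
 [ 538.7 -152.9]
 [ 567.3 -152.9]] [ 552.23149017 -177.51946891] ((552.181884765625, -177.5188446044922), (49.95189666748047, 28.787885665893555), 88.42208099365234)
[ 553.03503 -178.07198] ((553.3008422851562, -177.92308044433594), (30.82027816772461, 50.20460510253906), 0.23333510756492615)
```

```bash

python3 -m handwheel '[{"tx":0.6,"ty":-0.07,"tz":0,"twist":0},{"tx":0.68,"ty":0,"tz":0.4,"twist":0},{"tx":0,"ty":0,"tz":0.6,"twist":0},{"tx":0,"ty":0,"tz":0.6,"twist":0},{"tx":0,"ty":0,"tz":0.6,"twist":0},{"tx":0,"ty":0,"tz":0.6,"twist":0},{"tx":0,"ty":0,"tz":0.5,"twist":0},{"tx":0,"ty":0,"tz":0.28,"twist":0}]' 0 | head -4
python3 -m handwheel '[{"tx":0,"ty":0,"tz":0,"twist":0},{"tx":0,"ty":0,"tz":0,"twist":0},{"tx":0,"ty":0,"tz":0,"twist":0},{"tx":0,"ty":0,"tz":0,"twist":0},{"tx":0,"ty":0,"tz":0,"twist":0},{"tx":0,"ty":0,"tz":0,"twist":0},{"tx":0,"ty":0,"tz":0,"twist":0},{"tx":0,"ty":0,"tz":0,"twist":0}]' 1 70
python3 -c "
from h import *
rem((552.5,-179.5,170),0)"
```

```text
t: 14.7
tcp_pos: [553.2, -174.1, 40.5]
tcp_rot: [2.223, -2.217, -0.003]
wrist_force: [0.3, -0.5, -0.2]
t: 15.5
tcp_pos: [554.6, -175.5, 44.0]
tcp_rot: [-2.222, 2.219, -0.002]
wrist_force: [-1.1, 4.0, 7.4]
grip_width: 29.2
finger_force: 70.7
tcp [ 554.6 -175.5   44. ] yaw -179.9 j [ 0.03  0.4  -0.43 -0.   -0.74 -0.03] F [-1.1  4.   7.4] w 29.2 t 15.5
units [ 0.08   0.037 -2.52 ] twist 0.01
```

```bash

python3 -m handwheel '[{"tx":0,"ty":0,"tz":-0.1,"twist":0},{"tx":0,"ty":0,"tz":-0.2,"twist":0},{"tx":0,"ty":0,"tz":-0.4,"twist":0},{"tx":0,"ty":0,"tz":-0.5,"twist":0},{"tx":0,"ty":0,"tz":-0.5,"twist":0},{"tx":0,"ty":0,"tz":-0.5,"twist":0},{"tx":0,"ty":0,"tz":-0.3,"twist":0},{"tx":0,"ty":0,"tz":0,"twist":0}]'
python3 - <<'E'
from h import *
s=state();save('wrist','pics/w4.png')
rem((497,213.2,170),7.5)
for m in mark_of('ink_stamp','wrist')[:3]: print(m['position'],m['conf'])
E
```

```text
t: 16.3
tcp_pos: [555.0, -176.0, 171.1]
tcp_rot: [-2.22, 2.218, -0.006]
wrist_force: [-0.6, -0.5, -1.6]
grip_width: 29.1
finger_force: 70.1
tcp [ 554.2 -175.8  169.3] yaw -180.0 j [ 0.03  0.26 -0.3   0.   -1.01 -0.03] F [ 0.1 -0.6 -0.5] w 29.0 t 16.35
units [-7.781  1.138 -0.016] twist -1.63
[557.9, -186.3, 128.4] 0.68
[560.3, -284.4, 0.7] 0.61
```

View pics/w4.png

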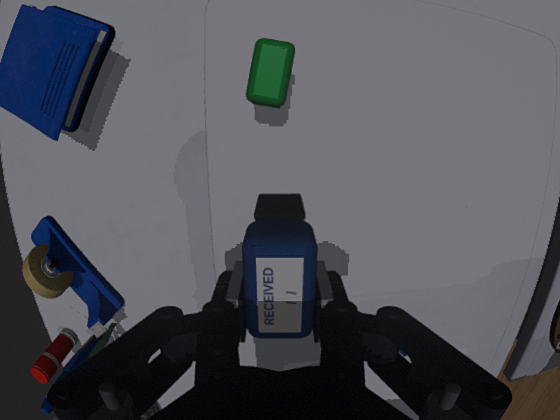

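The stamp is held upright, with the label centre near (280,296), the cap's front edge at row 222 and the foot's front edge at row 195. I'll compute its offset in the grip.

```bash
python3 - <<'E'
from h import *
s=state();z=s['tcp_pos'][2]-43
print('z foot',z)
print('label',[ (wback(p,z+66,s)-s['tcp_pos']).round(1) for p in [(256,258),(304,258),(303,334),(258,334)]])
print('cap near/far',[ (wback(p,z+66,s)-s['tcp_pos']).round(1) for p in [(280,337),(280,225),(246,280),(316,280)]])
print('foot front corners',[ (wback(p,z,s)-s['tcp_pos']).round(1) for p in [(257,195),(302,195)]])
E
```

```text
z foot 125.1005954544865
label [array([  9. , -24.6,  23. ]), array([ -9.3, -24.6,  23. ]), array([-10.3,  12.9,  23. ]), array([ 9.3, 12.9, 23. ])]
cap near/far [array([-0.2, 14.5, 23. ]), array([ -0.1, -38. ,  23. ]), array([ 13.2, -14.8,  23. ]), array([-14.4, -14.8,  23. ])]
foot front corners [array([ 12.8, -31.5, -43. ]), array([-12.7, -31.5, -43. ])]
```

```bash

python3 -m handwheel '[{"tx":-0.4,"ty":0.06,"tz":0,"twist":0},{"tx":-0.8,"ty":0.12,"tz":0,"twist":0},{"tx":-0.9,"ty":0.13,"tz":0,"twist":0},{"tx":-0.9,"ty":0.13,"tz":0,"twist":0},{"tx":-0.9,"ty":0.13,"tz":0,"twist":0},{"tx":-0.9,"ty":0.13,"tz":0,"twist":0},{"tx":-0.9,"ty":0.13,"tz":0,"twist":0},{"tx":-0.9,"ty":0.13,"tz":0,"twist":0}]' |head -2
python3 -m handwheel '[{"tx":-0.8,"ty":0.12,"tz":0,"twist":0},{"tx":-0.4,"ty":0.06,"tz":0,"twist":-0.6},{"tx":0,"ty":0,"tz":0,"twist":-1},{"tx":0,"ty":0,"tz":0,"twist":0},{"tx":0,"ty":0,"tz":0,"twist":0},{"tx":0,"ty":0,"tz":0,"twist":0}]'
python3 - <<'E'
from h import *
rem((496.3,218.9,100),7.5)
E
```

```text
t: 17.2
tcp_pos: [504.2, 155.6, 166.8]
t: 17.8
tcp_pos: [496.2, 213.6, 167.4]
tcp_rot: [2.357, -2.076, -0.0]
wrist_force: [-0.2, 0.3, -0.4]
grip_width: 28.7
finger_force: 70.0
tcp [496.2 213.6 167.4] yaw -172.8 j [ 0.77  0.2  -0.39 -0.   -0.99 -0.64] F [-0.2  0.3 -0.4] w 28.7 t 17.8
units [-0.106 -0.016  1.347] twist -0.05
```

```bash

python3 -m handwheel '[{"tx":-0.1,"ty":-0.02,"tz":0.2,"twist":0},{"tx":0,"ty":0,"tz":0.3,"twist":0},{"tx":0,"ty":0,"tz":0.3,"twist":0},{"tx":0,"ty":0,"tz":0.3,"twist":0},{"tx":0,"ty":0,"tz":0.2,"twist":0},{"tx":0,"ty":0,"tz":0,"twist":0},{"tx":0,"ty":0,"tz":0,"twist":0}]' |head -2
python3 - <<'E'
from h import *
rem((496.3,218.9,100),7.5)
w=snapshot('wrist');a=snapshot('scene')
w=cv2.resize(w[150:350,180:380],None,fx=2,fy=2);a=cv2.resize(a[210:310,170:290],(480,400),interpolation=cv2.INTER_CUBIC)
cv2.putText(w,'',(0,0),0,1,(0,0,0))
cv2.imwrite('pics/w5.png',np.hstack([w,a[:,:400]])[:,:,::-1])
for c in ['wrist','scene']:
  for q in ['ink_stamp','well']:
    for m in mark_of(q,c)[:2]: print(c,q,m['position'],m['conf'])
E
```

```text
t: 18.5
tcp_pos: [496.9, 219.3, 102.8]
tcp [496.9 219.3 102.8] yaw -172.6 j [ 0.78  0.27 -0.46  0.   -0.84 -0.65] F [ 0.5  0.6 -0.5] w 29.0 t 18.5
units [0.006 0.013 0.056] twist -0.03
wrist ink_stamp [499.9, 206.4, 58.7] 0.9
scene ink_stamp [498.7, 215.9, 64.4] 0.41
scene well [503.0, 213.7, 24.8] 0.75
```

View pics/w5.png

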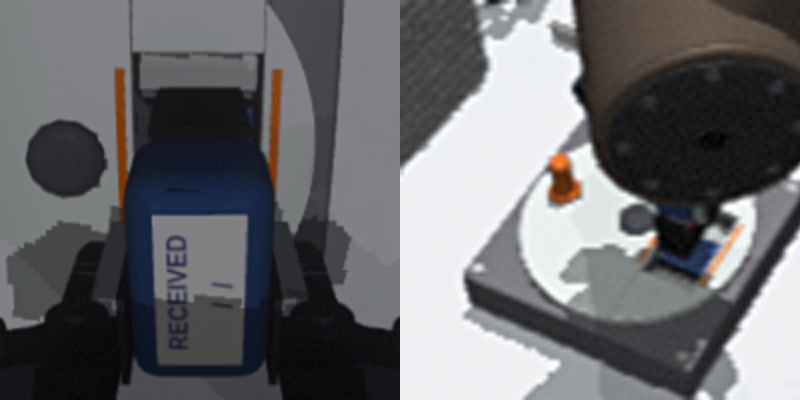

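The wrist crop shows the opening's far edge at row 176, columns 246–312, and the foot's front edge at row 194, columns 257–303. I'll compare them in station axes.

```bash
python3 - <<'E'
from h import *
s=state(); a=np.radians(7.4);u=np.array([np.cos(a),np.sin(a)]);v=np.array([-u[1],u[0]])
f=lambda p,z:(lambda q:(round((q-[497,213.2])@u,1),round((q-[497,213.2])@v,1)))(wback(p,z,s)[:2])
print('opening far (want +-20,-34)',f((246.5,176),45.5),f((312.5,176),45.5))
print('foot front (want +-12,-26)',f((257,194),59.8),f((302.5,194),59.8))
print('hub (42,0)',f((180+66/2,150+158/2),46))
E
```

```text
opening far (want +-20,-34) (np.float64(20.9), np.float64(-33.1)) (np.float64(-19.0), np.float64(-33.1))
foot front (want +-12,-26) (np.float64(13.7), np.float64(-25.6)) (np.float64(-12.1), np.float64(-25.7))
hub (42,0) (np.float64(43.5), np.float64(1.1))
```

The stamp is centred over the well to about 1 mm, so I'll lower it.

```bash

python3 -m handwheel '[{"tx":0,"ty":0,"tz":0.15,"twist":0},{"tx":0,"ty":0,"tz":0.15,"twist":0},{"tx":0,"ty":0,"tz":0.1,"twist":0},{"tx":0,"ty":0,"tz":0,"twist":0},{"tx":0,"ty":0,"tz":0,"twist":0}]' |head -4
python3 -m handwheel '[{"tx":0,"ty":0,"tz":0.04,"twist":0},{"tx":0,"ty":0,"tz":0.04,"twist":0},{"tx":0,"ty":0,"tz":0.04,"twist":0},{"tx":0,"ty":0,"tz":0,"twist":0},{"tx":0,"ty":0,"tz":0,"twist":0}]'
```

```text
t: 19.3
tcp_pos: [496.7, 219.3, 82.5]
tcp_rot: [2.36, -2.073, 0.0]
wrist_force: [0.8, -0.1, 0.5]
t: 19.8
tcp_pos: [496.8, 219.4, 77.0]
tcp_rot: [-2.36, 2.073, -0.0]
wrist_force: [-1.1, -0.3, 2.2]
grip_width: 29.2
finger_force: 70.2
```

```bash

python3 -m handwheel '[{"tx":0,"ty":0,"tz":0.03,"twist":0},{"tx":0,"ty":0,"tz":0.03,"twist":0},{"tx":0,"ty":0,"tz":0,"twist":0},{"tx":0,"ty":0,"tz":0,"twist":0}]' |head -4
python3 -m handwheel '[{"tx":0,"ty":0,"tz":0.03,"twist":0},{"tx":0,"ty":0,"tz":0.03,"twist":0},{"tx":0,"ty":0,"tz":0,"twist":0},{"tx":0,"ty":0,"tz":0,"twist":0}]' |head -4
python3 -m handwheel '[{"tx":0,"ty":0,"tz":0.03,"twist":0},{"tx":0,"ty":0,"tz":0,"twist":0},{"tx":0,"ty":0,"tz":0,"twist":0}]'
```

```text
t: 20.2
tcp_pos: [496.8, 219.5, 73.9]
tcp_rot: [-2.36, 2.073, -0.0]
wrist_force: [-0.3, 0.3, 4.1]
t: 20.6
tcp_pos: [496.8, 219.4, 70.9]
tcp_rot: [-2.36, 2.073, -0.0]
wrist_force: [0.1, 1.0, 3.7]
t: 20.9
tcp_pos: [496.8, 219.4, 69.4]
tcp_rot: [-2.36, 2.073, -0.0]
wrist_force: [-0.9, 0.9, 5.4]
grip_width: 29.4
finger_force: 70.6
```

```bash

python3 -m handwheel '[{"tx":0,"ty":0,"tz":0.03,"twist":0},{"tx":0,"ty":0,"tz":0,"twist":0},{"tx":0,"ty":0,"tz":0,"twist":0}]' |head -4
python3 -m handwheel '[{"tx":0,"ty":0,"tz":0.03,"twist":0},{"tx":0,"ty":0,"tz":0,"twist":0},{"tx":0,"ty":0,"tz":0,"twist":0}]'
```

```text
t: 21.2
tcp_pos: [496.9, 219.6, 68.8]
tcp_rot: [-2.36, 2.073, -0.0]
wrist_force: [-4.0, 0.7, 14.4]
t: 21.5
tcp_pos: [496.9, 219.7, 68.7]
tcp_rot: [-2.36, 2.072, -0.001]
wrist_force: [-10.3, 0.3, 27.7]
grip_width: 29.2
finger_force: 73.8
```

```bash

python3 -m handwheel '[{"tx":0,"ty":0,"tz":-0.014,"twist":0},{"tx":0,"ty":0,"tz":0,"twist":0},{"tx":0,"ty":0,"tz":0,"twist":0},{"tx":0,"ty":0,"tz":0,"twist":0},{"tx":0,"ty":0,"tz":0,"twist":0},{"tx":0,"ty":0,"tz":0,"twist":0},{"tx":0,"ty":0,"tz":0,"twist":0},{"tx":0,"ty":0,"tz":0,"twist":0}]'
python3 -c "
from h import *
save('scene','pics/e.png')
for i in range(3): snapshot('wrist'); s=state(); print(s['wrist_force'],s['torque'],s['tcp_pos'])
for m in mark_of('cover_knob','scene')[:1]: print(m)
"
```

```text
t: 22.3
tcp_pos: [496.9, 219.7, 68.8]
tcp_rot: [-2.36, 2.072, -0.001]
wrist_force: [-6.7, 0.3, 21.3]
grip_width: 28.8
finger_force: 72.7
[-5.85416153  0.58155628 22.09758551] [-0.12716945  2.87098863 -0.10164216] [496.89318707 219.66490254  68.78334396]
[-7.17951649  1.24694037 21.83103818] [-0.14208304  2.87591638 -0.00605429] [496.8967465  219.66587517  68.78575099]
[-7.8262425   0.78427124 21.05325504] [-0.11536757  2.85505497 -0.0697578 ] [496.86296548 219.64739428  68.74146907]
{'position': [595.9, 227.0, 67.2], 'conf': 0.78}
```

```bash
python3 -c "
import cv2; i=cv2.imread('pics/e.png')[200:310,165:295]; cv2.imwrite('pics/e2.png',cv2.resize(i,None,fx=5,fy=5,interpolation=2))"
```

```text
(no output)
```

View pics/e2.png

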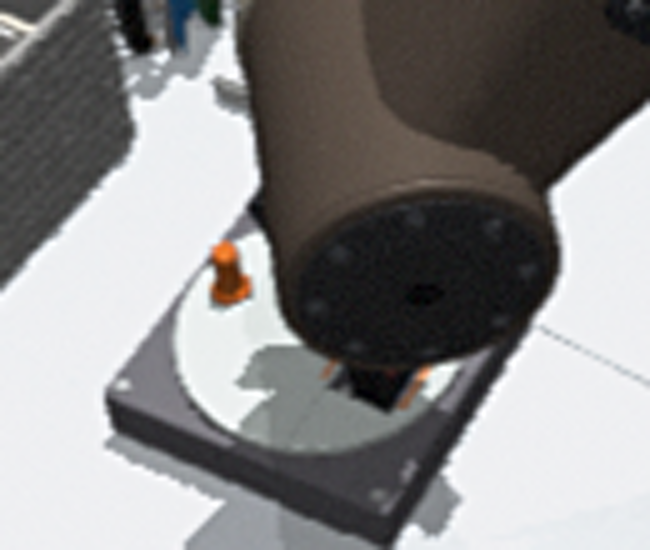

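The view shows the stamp's black frame down in the opening at about crop (375,385), between the orange bars. The knob is still at the stop, and the push is a steady 21 N. I'll hand in.

```bash
python3 -c "
from rig import *
print(sign_off())"
```

```text
the job is handed in; nothing more can be done
None
```

I turned the cover to its stop and picked up the blue-capped stamp. I handed the job in with the stamp still gripped and pressed onto the shoulders at about 21 N; `sign_off()` returned no verdict, so I don't know the judged result.

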